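Draw the bottom aluminium test plate from its magazine and lay it on the weld rest

TASK

Pull the bottom aluminium plate out through the mouth of the blue stack magazine and lay it flat on the copper block of the weld rest, centred on the block and lengthways along the rest's long base. Leave the other aluminium plates stacked in the magazine.

Things in the scene. Friction and masses are not known exactly. Their poses are not given: they have to be found in the camera images.
- bottom_plate_center (a point): Centre (half-way up) of the bottom plate of the bright aluminium stack: a bar 40 mm wide (x), 150 long (y), 10 thick, 0.13 to 0.21 kg, lying on the magazine's deck under three like plates. Its +y end juts level 44 to 52 mm beyond the front lips, with free air below and beside it: pinch it there across its width. (The dark steel stack in the like red magazine nearby is not wanted; the two may swap places.)
- alu_magazine: Blue stack magazine, fixed; origin on the table under the stack's middle. Mouth faces its +y, the pulling direction. 53 mm wide (x), 166 long (y -83 to 83), 78 high, open on top; deck 30 mm above the table. Plates lie along y, 2.5 mm play each side; a 15 mm high slot under the front lips passes only the bottom plate. Pulled 115 mm it is clear, and the others drop by one thickness by themselves.
- top_plate_center (a point): Centre of the top plate of the aluminium stack, same size as the bottom plate, axes likewise: at the start 65 mm above the table, in the middle of the magazine; it ends 55 mm above the table once the stack has dropped.
- weld_rest: Weld rest, fixed: a grey steel base 70 mm (x) by 200 mm (y, its long way) by 8 mm high, with a copper block 60 x 60 mm in its middle, flat top 30 mm above the table. Origin on the table under the block's centre. The plate is to lie on the block along the rest's y, either way round, its ends overhanging evenly.
Not all that is in view belongs to the job. Leave any turquoise look-alike of the weld_rest alone.

How it is judged:
On the way:
1. the bottom plate has been pulled clear of the magazine's mouth (y of bottom_plate_center in the frame of alu_magazine above 0.155 m), for 0.1 s.
At the end, for the whole second after the job is handed in: Bottom plate still and flat on the copper block, centre within 20 mm of the block's centre, length within 0.2 rad (11 deg) of the rest's long way. Other plates flat in the blue magazine: the top one 50 to 60 mm above the table, within 12 mm sideways and 15 mm lengthways of its middle (horizontal distance between bottom_plate_center and weld_rest below 0.02 m and angle between the y axis of bottom_plate_center and the y axis of weld_rest, either way round below 0.2 rad and angle between each of bottom_plate_center, top_plate_center's own z axis and vertical below 0.1 rad and z of bottom_plate_center in the frame of weld_rest between 0.031 and 0.039 m and linear speed of bottom_plate below 0.02 m/s and x of top_plate_center in the frame of alu_magazine between -0.012 and 0.012 m and y of top_plate_center in the frame of alu_magazine between -0.015 and 0.015 m and z of top_plate_center in the frame of alu_magazine between 0.05 and 0.06 m); the robot touches nothing.
It fails at once if the top aluminium plate is lifted out of the magazine (z of top_plate_center in the frame of alu_magazine above 0.085 m or horizontal distance between top_plate_center and alu_magazine above 0.05 m).
It also fails if it takes over 40 s, if anything falls off the work surface, if the arm or the gripper's body presses on something with over 40 N, if the wrist force passes 120 N, or if a joint passes its speed limit or range.

ROBOT

A 6-joint arm with a two-finger parallel gripper is mounted at the origin on the work surface. World frame = base frame: x ahead of the robot, y to its left, z up, the work surface at z = 0. Lengths are in m, angles in rad, forces in N, time in s.
With the tool pointing down it reaches from about 0.35 to 0.925 m from the base axis. Payload 6.4 kg.
Tool frame: the origin (TCP) lies at the very end of the fingers, on their centre line; the grasp point (between the pads) lies 19 mm behind it; z points along the fingers, y is the direction in which the jaws open and shut (so a half turn about z gives the same grasp; the last joint's range is limited). The gripper opens to 85 mm and grips with 20 to 120 N. Pads are 22 mm wide; open, the fingers measure 114 mm over their backs; the gripper's body (76 mm by 85 mm) begins 54 mm behind the grasp point. The pads swing forward as they close: fully open they stand 13 mm farther back than shut.
Start: joints at [1.031, 0.245, 1.558, -0, 1.339, -0.174], TCP at [0.233, 0.607, 0.231] pointing down, gripper open.
Joint ranges: [-3.13, 3.13], [-1.02, 2.26], [0.13, 2.54], [-0.95, 4.09], [0.21, 2.88], [-2.74, 2.74]. Speed limits (rad/s): [2.57, 2.57, 3.14, 3.14, 3.14, 3.14].

INTERFACE

Orientations are given as a unit quaternion [w, x, y, z].
In Python, from bench import status, capture, manip gives the robot as it stands. The module is installed in compiled form; this text tells all that it offers.
- The arm moves only by the tool apply_moves, never from a script. Its argument "rows" is a list of rows, each a list of 7 numbers: the turn, a rotation vector about the tool's x, y, z in degrees, then the shift along the tool's x, y, z in mm, then the finger opening in mm, from 0 to 85.4. A call has 1 to 20 rows; each row shifts and turns the commanded pose from where the row before left it, along the tool's axes as they then stand; what a row does not reach is not made up. A row lasts 1/8 s, in which the tool goes at most 62.5 mm and 10.7 degrees, less where a joint would pass 70% of its speed; a pose out of reach is approached as far as the arm can. A call with a gripper value outside its range is refused whole. The fingers move at their own pace and stop on an object; "squeeze" is the grip in N (left out, the last holds). Time passes only in rows, so rows that do not move let the fingers close. It gives the time, the measured TCP pose, the force and the opening at its end, in the units of the state.
- status.get_obs(): the state, without advancing time (a new reading comes with each control period).
- capture(name): name is "scene" or "top"; returns a dict with "color" (420x560x3 uint8, blue, green, red), "fx", "fy", "cx", "cy" (pixels), "k1" (the pictures are not rectified: a ray, as slopes to the right and down, at radius r is drawn at 1 + k1 r^2 times it, then the intrinsics apply), "extrinsics" (4x4, takes a point from world to camera coordinates). Camera axes: x right, y down, z forward; pixel columns grow to the right and rows downward; lengths in m; the calibration is good to about 2 mm. A picture is of the moment at which its call begins. There is no depth.
- manip.close_job(): hands the job in, once; it reports no verdict.
The state is a dict: "time_s": time; "q": joint angles; "dq": joint speeds; "joint_torque": joint torques, N m; "eef_pos": TCP position; "ee_rot": TCP orientation; "wrist_force": force on the tool from outside, world axes, zero at the start; "wrist_torque": the same for the moment, N m; "opening": opening from 0.0 (shut) to 1.0 (fully open).
Only numpy, scipy, OpenCV 4.12 (cv2) and the standard library are available. Lean on these libraries where they do the work, as an engineer would, in place of code of your own. Each camera call takes 0.05 s, during which the arm holds its last target. There are 200 camera calls.

## Working session

There is one attempt and no reset: what is moved stays moved. The work goes in short steps, Python scripts to look and compute and a tool call to move; the robot and the scene stay as the last step left them, time stands still between calls to the robot, and variables do not carry over. Pictures are saved under pics/ and viewed, about 8 in all and at most 12, crops included, and the job is handed in when it is done.

Besides the shell and the picture viewer there is one more tool, called after "Call:" by a JSON object that holds its "fn" and its "kwargs". apply_moves: Moves the arm, as the interface text tells. Its arguments: {"type":"object","properties":{"rows":{"type":"array","items":{"type":"array","items":{"type":"number"}}},"squeeze":{"type":"number"}},"required":["rows"]}

```bash
mkdir -p pics; cat > h.py <<'E'
import numpy as np, cv2
from bench import status, capture, manip
def snap(n,f):
    c=capture(n); cv2.imwrite('pics/'+f,c['color']); np.savez('pics/'+f+'.npz',**c); return c
def ray(c,u,v,z):
    K=np.array([[c['fx'],0,c['cx']],[0,c['fy'],c['cy']],[0,0,1.]])
    d=np.array([(u-c['cx'])/c['fx'],(v-c['cy'])/c['fy']]); s=d.copy()
    for _ in range(20): s=d/(1+c['k1']*(s@s))
    E=np.array(c['extrinsics']); R,t=E[:3,:3],E[:3,3]
    o=-R.T@t; w=R.T@np.array([s[0],s[1],1]); return o+w*(z-o[2])/w[2]
def load(f): return {k:v for k,v in np.load('pics/'+f+'.npz').items()}
E
python3 - <<'E'
from h import *
a=snap('scene','s1.png'); b=snap('top','t1.png')
for c in (a,b):
    E=c['extrinsics']; print(c['fx'],c['k1'],(-E[:3,:3].T@E[:3,3]).round(3),E[2,:3].round(2))
print(status.get_obs())
E
```

```text
468.1011210257438 -0.024764694243692282 [ 1.023 -0.616  0.771] [-0.45  0.6  -0.66]
380.6478696436357 -0.10365010703882689 [0.461 0.026 0.824] [ 0.11  0.04 -0.99]
{'time_s': 0.1, 'q': array([ 1.03092864e+00,  2.45755074e-01,  1.55888673e+00,  3.37137202e-06,
        1.33870672e+00, -1.74075169e-01]), 'dq': array([-0.00088705, -0.00235007, -0.00183281, -0.00017794, -0.00365843,
        0.00027103]), 'joint_torque': array([-2.96239125e-05, -4.30667710e+01, -3.27130938e+01, -1.73175563e-04,
        2.78191721e-03, -7.38283291e-06]), 'eef_pos': array([0.23221589, 0.6065692 , 0.23028648]), 'ee_rot': array([-3.08319536e-04,  1.81878597e-01,  9.83320601e-01, -8.22013024e-04]), 'wrist_force': array([-0.43351445,  0.94578761,  0.26176944]), 'wrist_torque': array([ 0.00320031, -0.00186819, -0.05364638]), 'opening': 1.0057036837212003}
```

View pics/s1.png

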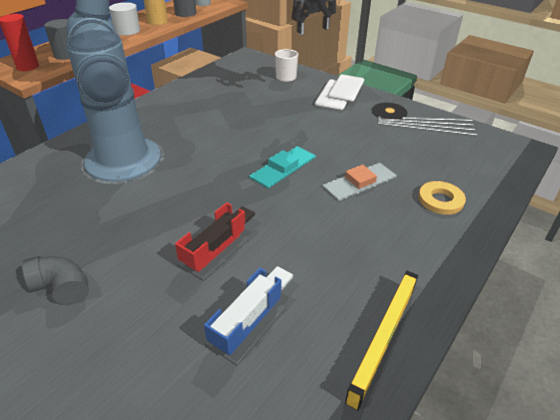

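View pics/t1.png

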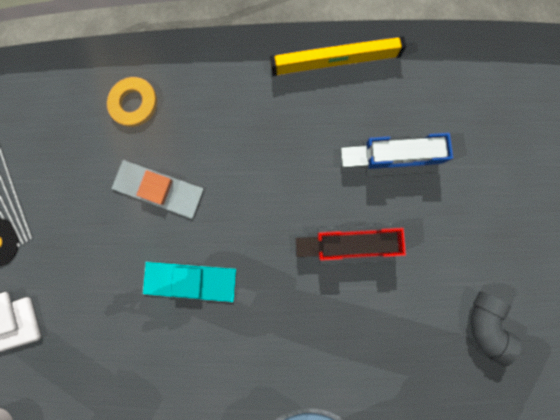

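The scene view shows the bright stack in the blue magazine at (245,310), its plate jutting to (285,275), and the copper rest at (360,178). In the top view:
- **Magazines:** the blue one is at (410,150), with its tab at (354,156). The dark stack in the red one is at (360,243).
- **Rests:** the grey and copper rest is at (157,190), and the turquoise decoy is at (189,282).
- **Choice:** the blue magazine's tab and the copper rest.

```bash
python3 - <<'E'
from h import *
c=load('t1.png'); im=c['color']; hsv=cv2.cvtColor(im,cv2.COLOR_BGR2HSV)
H,S,V=[hsv[...,i].astype(int) for i in range(3)]
def blob(m,box,z,name):
    x0,y0,x1,y1=box; mm=np.zeros(m.shape,np.uint8); mm[y0:y1,x0:x1]=m[y0:y1,x0:x1]*255
    cs,_=cv2.findContours(mm,0,cv2.CHAIN_APPROX_NONE); k=max(cs,key=cv2.contourArea)[:,0]
    P=np.array([ray(c,u,v,z)[:2] for u,v in k])*1000
    (cx,cy),(w,h),a=r=cv2.minAreaRect(P.astype(np.float32))
    print(name,round(cx,1),round(cy,1),round(w,1),round(h,1),round(a,2)); print(cv2.boxPoints(r).round(1).tolist())
blob((H>105)&(H<130)&(S>120),(330,120,470,185),.078,'blue rim z78')
blob((V>170)&(S<60),(335,140,368,175),.040,'tab')
blob((V>170)&(S<60),(371,130,450,170),.070,'topplate')
blob((H<15)&(S>100),(130,160,180,210),.030,'copper')
blob((V>115)&(S<60)|((H<15)&(S>100)),(100,150,215,225),.008,'base')
s=load('s1.png')['color']
A=cv2.resize(im[115:185,330:470],(800,400)); B=cv2.resize(s[255:355,190:310],(480,400)) 
B=cv2.resize(s[255:355,190:310],(360,200+0)); o=np.zeros((600,800,3),np.uint8); o[:400]=A; o[400:,:360]=B
o[400:,380:740]=cv2.resize(im[150:225,100:235],(360,200)); cv2.imwrite('pics/crop1.png',o)
E
```

```text
blue rim z78 640.1 -218.0 61.6 174.2 5.21
[[601.5, -134.10000610351562], [617.4000244140625, -307.6000061035156], [678.7000122070312, -302.0], [662.9000244140625, -128.5]]
tab 642.5 -112.0 41.4 53.5 2.78
[[620.5, -86.30000305175781], [623.0999755859375, -139.6999969482422], [664.4000244140625, -137.6999969482422], [661.7999877929688, -84.30000305175781]]
topplate 647.1 -219.8 41.5 151.3 2.47
[[623.0999755859375, -145.10000610351562], [629.5999755859375, -296.29998779296875], [671.0999755859375, -294.5], [664.5, -143.3000030517578]]
copper 591.2 318.8 63.2 59.0 68.62
[[552.2000122070312, 300.1000061035156], [607.0999755859375, 278.6000061035156], [630.2000122070312, 337.3999938964844], [575.2000122070312, 359.0]]
base 593.3 322.2 203.9 73.8 68.67
[[521.9000244140625, 240.6999969482422], [590.5999755859375, 213.8000030517578], [664.7999877929688, 403.79998779296875], [596.0999755859375, 430.6000061035156]]
```

View pics/crop1.png

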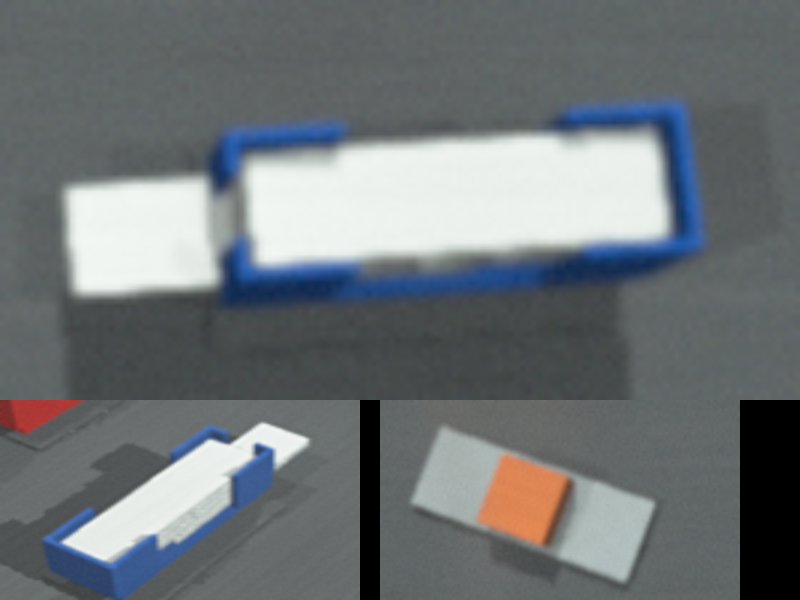

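The crop confirms the bright plate jutting from the blue magazine: tab at x 65–215, y 180–295 in the upper panel, with the copper block at (525,500). The grasp is about (643,-109), with the jaws across world x at a yaw of 2.6°. The rest is at (592,321), with its long axis 21.3° clockwise of +y. I'll rotate first, then travel.

Call:
{"fn": "apply_moves", "kwargs": {"rows": [[0,0,9.5,0,0,0,85],[0,0,9.5,0,0,0,85],[0,0,9.5,0,0,0,85],[0,0,9.5,0,0,0,85],[0,0,9.5,0,0,0,85],[0,0,9.5,0,0,0,85],[0,0,9.5,0,0,0,85],[0,0,0,0,0,0,85]], "squeeze": 80}}

```text
time_s: 1.1
eef_pos: [0.2323, 0.6067, 0.2307]
ee_rot: [0.0, 0.691, 0.723, -0.001]
wrist_force: [-1.0, 0.9, -0.2]
opening: 0.995
```

Call:
{"fn": "apply_moves", "kwargs": {"rows": [[0,0,0,-43,22,0,85],[0,0,0,-43,22,0,85],[0,0,0,-43,22,0,85],[0,0,0,-43,22,0,85],[0,0,0,-43,22,0,85],[0,0,0,-43,22,0,85],[0,0,0,-43,22,0,85],[0,0,0,-43,22,0,85],[0,0,0,-43,22,0,85],[0,0,0,-43,22,0,85],[0,0,0,-43,22,0,85],[0,0,0,-43,22,0,85],[0,0,0,-43,22,0,85],[0,0,0,-43,22,0,85],[0,0,0,-43,23,0,85],[0,0,0,-43,23,0,85],[0,0,0,-45,23,0,85],[0,0,0,0,0,0,85],[0,0,0,0,0,0,85]]}}

```text
time_s: 3.48
eef_pos: [0.6412, -0.1082, 0.2308]
ee_rot: [-0.001, 0.691, 0.723, -0.0]
wrist_force: [0.1, -0.9, 1.0]
opening: 0.992
```

```bash
cat >> h.py <<'E'
from scipy.spatial.transform import Rotation as Ro
def pose():
    o=status.get_obs(); w,x,y,z=o['ee_rot']; R=Ro.from_quat([x,y,z,w]).as_matrix()
    print('t',o['time_s'],'pos',(o['eef_pos']*1000).round(1),'yaw',np.degrees(np.arctan2(R[1,1],R[0,1])).round(2),'z',R[:,2].round(4),'F',o['wrist_force'].round(1),'op',(o['opening']*85.4).round(1),'q',o['q'].round(2))
    return o['eef_pos']*1000,R
def go(target):
    p,R=pose(); print('tool delta',(R.T@(np.array(target)-p)).round(1))
E
python3 -c "
from h import *
go([643,-109,130]); snap('top','t2.png')"
```

```text
Traceback (most recent call last):
  File "h.py", line 18, in go
    p,R=pose(); print('tool delta',(R.T@(np.array(target)-p)).round(1))
        ~~~~^^
  File "h.py", line 15, in pose
    print('t',o['time_s'],'pos',(o['eef_pos']*1000).round(1),'yaw',np.degrees(np.arctan2(R[1,1],R[0,1])).round(2),'z',R[:,2].round(4),'F',o['wrist_force'].round(1),'op',(o['opening']*85.4).round(1),'q',o['q'].round(2))
                                                                                                                                                                         ^^^^^^^^^^^^^^^^^^^^^^^^^
AttributeError: 'float' object has no attribute 'round'
```

Call:
{"fn": "apply_moves", "kwargs": {"rows": [[0,0,0,0,1,40,85],[0,0,0,-1,1,40,85],[0,0,0,0,0,40,85],[0,0,0,0,0,40,85],[0,0,0,0,0,0,85]]}}

```text
time_s: 4.1
eef_pos: [0.6405, -0.1071, 0.0677]
ee_rot: [-0.004, 0.69, 0.723, -0.002]
wrist_force: [0.7, 0.4, 0.5]
opening: 0.994
```

```bash
sed -i "s/(o\['opening'\]\*85.4).round(1)/round(o['opening']*85.4,1)/" h.py; python3 -c "
from h import *
go([643,-109,15]); c=snap('scene','s2.png')['color']; b=snap('top','t2.png')['color']
o=np.zeros((600,800,3),np.uint8); o[:,:400]=cv2.resize(c[200:380,190:310],(400,600)); o[:,400:]=cv2.resize(b[80:230,320:420],(400,600)); cv2.imwrite('pics/crop2.png',o)"
```

```text
t 4.1 pos [ 640.5 -107.1   67.7] yaw 2.68 z [-0.0076  0.0028 -1.    ] F [0.7 0.4 0.5] op 84.9 q [-0.34  0.43  1.64  0.    1.07 -0.39]
tool delta [-2.2  2.8 52.7]
```

View pics/crop2.png

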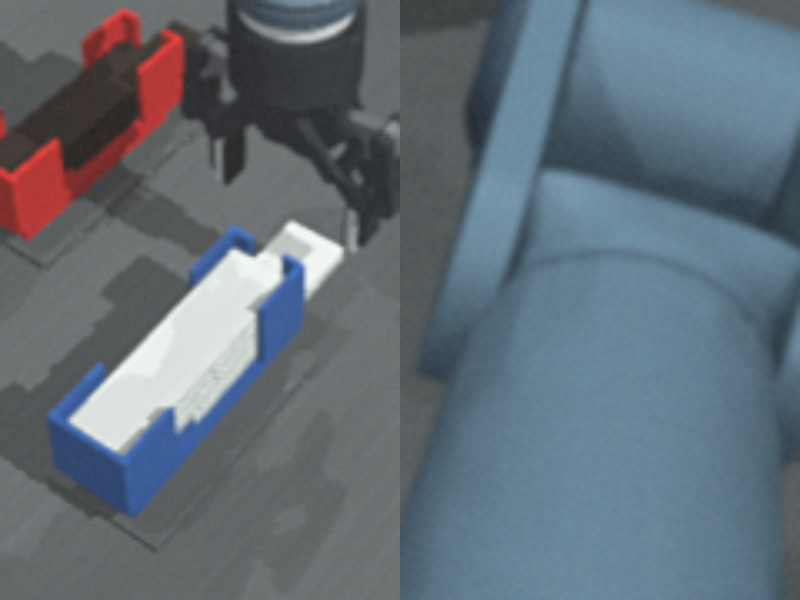

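The left half shows the open fingers at (230,160) and (355,230), straddling the jutting tab at (310,250). The arm hides the top view. Next I'll descend and close.

Call:
{"fn": "apply_moves", "kwargs": {"rows": [[0,0,0,-2,3,0,85],[0,0,0,0,0,13,85],[0,0,0,0,0,13,85],[0,0,0,0,0,13,85],[0,0,0,0,0,13,85],[0,0,0,0,0,0,85],[0,0,0,0,0,0,85]]}}

```text
time_s: 5.08
eef_pos: [0.647, -0.1114, 0.0194]
ee_rot: [0.0, 0.691, 0.723, 0.0]
wrist_force: [-0.4, 0.3, 0.3]
opening: 0.995
```

```bash
python3 -c "
from h import *
go([643,-109,15]); c=snap('scene','s3.png')['color']
cv2.imwrite('pics/crop3.png',cv2.resize(c[200:380,190:330],(560,600)))"
```

```text
t 5.075 pos [ 647.  -111.4   19.4] yaw 2.54 z [ 4.e-04 -1.e-04 -1.e+00] F [-0.4  0.3  0.3] op 85.0 q [-0.34  0.51  1.63  0.    0.99 -0.39]
tool delta [ 2.6 -3.9  4.4]
```

View pics/crop3.png

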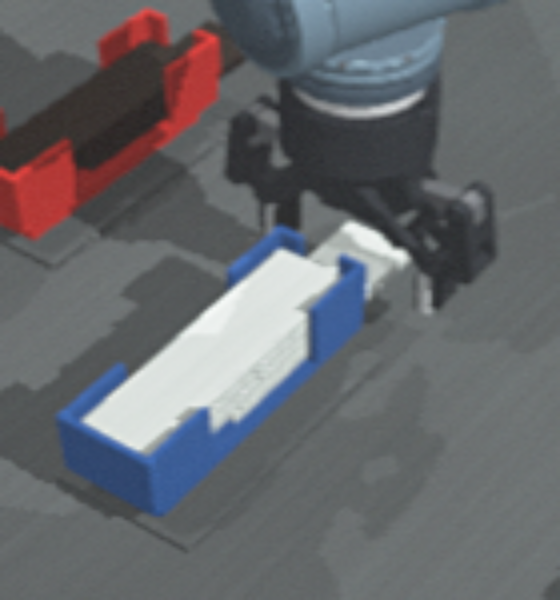

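The fingers, at (285,205) and (430,290), sit on both sides of the tab near (375,260). I'll make the small correction and close.

Call:
{"fn": "apply_moves", "kwargs": {"rows": [[0,0,0,2,-4,4,85],[0,0,0,0,0,0,85],[0,0,0,0,0,0,30],[0,0,0,0,0,0,30],[0,0,0,0,0,0,30],[0,0,0,0,0,0,30],[0,0,0,0,0,0,30],[0,0,0,0,0,0,30],[0,0,0,0,0,0,30],[0,0,0,0,0,0,30]], "squeeze": 80}}

```text
time_s: 6.38
eef_pos: [0.6431, -0.1096, 0.0159]
ee_rot: [0.0, 0.691, 0.723, 0.0]
wrist_force: [-0.5, 0.8, 5.5]
opening: 0.451
```

```bash
python3 -c "
from h import *
pose()"
```

```text
t 6.375 pos [ 643.1 -109.6   15.9] yaw 2.54 z [ 9.e-04 -2.e-04 -1.e+00] F [-0.5  0.8  5.5] op 38.5 q [-0.34  0.51  1.65  0.    0.98 -0.39]
```

Call:
{"fn": "apply_moves", "kwargs": {"rows": [[0,0,0,5,0,0,30],[0,0,0,8,0,0,30],[0,0,0,10,0,0,30],[0,0,0,10,0,0,30],[0,0,0,10,0,0,30],[0,0,0,10,0,0,30],[0,0,0,10,0,0,30],[0,0,0,10,0,0,30],[0,0,0,10,0,0,30],[0,0,0,10,0,0,30],[0,0,0,10,0,0,30],[0,0,0,10,0,0,30],[0,0,0,10,0,0,30],[0,0,0,7,0,0,30],[0,0,0,0,0,0,30],[0,0,0,0,0,0,30]]}}

```text
time_s: 8.38
eef_pos: [0.637, 0.0202, 0.0153]
ee_rot: [0.0, 0.691, 0.723, -0.0]
wrist_force: [0.3, -0.9, -2.2]
opening: 0.451
```

```bash
python3 -c "
from h import *
go([643,21,15]); c=snap('scene','s4.png')['color']
cv2.imwrite('pics/crop4.png',cv2.resize(c[180:380,190:350],(480,600)))"
```

```text
t 8.375 pos [637.   20.2  15.3] yaw 2.53 z [ 1.e-04 -1.e-04 -1.e+00] F [ 0.3 -0.9 -2.2] op 38.5 q [-0.15  0.48  1.69 -0.    0.97 -0.19]
tool delta [0.6 6.1 0.3]
```

View pics/crop4.png

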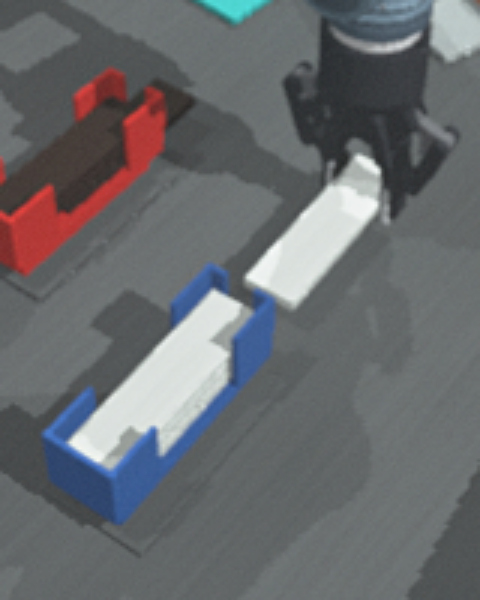

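The plate is clear of the mouth: its rear end is at (270,285) against the mouth at (250,300). The remaining stack has dropped in the magazine. Next: lift, turn 24° and carry it to the rest.

Call:
{"fn": "apply_moves", "kwargs": {"rows": [[0,0,0,0,0,-10,30],[0,0,0,0,0,-20,30],[0,0,0,0,0,-20,30],[0,0,0,0,0,-20,30],[0,0,0,0,0,-10,30],[0,0,0,0,0,0,30],[0,0,4,0,0,0,30],[0,0,5,0,0,0,30],[0,0,5,0,0,0,30],[0,0,5,0,0,0,30],[0,0,5,0,0,0,30],[0,0,0,0,0,0,30]]}}

```text
time_s: 9.93
eef_pos: [0.6362, 0.0205, 0.0942]
ee_rot: [-0.001, 0.826, 0.564, -0.001]
wrist_force: [-0.3, 0.5, -1.4]
opening: 0.449
```

Call:
{"fn": "apply_moves", "kwargs": {"rows": [[0,0,0,10,-5,0,30],[0,0,0,20,-10,0,30],[0,0,0,22,-11,0,30],[0,0,0,22,-11,0,30],[0,0,0,22,-11,0,30],[0,0,0,22,-11,0,30],[0,0,0,22,-11,0,30],[0,0,0,22,-11,0,30],[0,0,0,22,-11,0,30],[0,0,0,22,-11,0,30],[0,0,0,22,-11,0,30],[0,0,0,22,-11,0,30],[0,0,0,22,-10,0,30],[0,0,0,22,-9,0,30],[0,0,0,15,-5,0,30],[0,0,0,6,-2,0,30],[0,0,0,0,0,0,30],[0,0,0,0,0,0,30],[0,0,0,0,0,0,30]]}}

```text
time_s: 12.3
eef_pos: [0.6118, 0.3681, 0.0953]
ee_rot: [0.0, 0.827, 0.563, -0.0]
wrist_force: [-0.2, -0.0, -1.2]
opening: 0.451
```

```bash
python3 -c "
from h import *
go([611,368.5,95]); c=snap('scene','s5.png')['color']; b=snap('top','t5.png')['color']
o=np.zeros((600,800,3),np.uint8); o[:300,:400]=cv2.resize(c[100:220,290:450],(400,300)); o[300:,:]=cv2.resize(b[130:250,60:380],(800,300)); cv2.imwrite('pics/crop5.png',o)"
```

```text
t 12.3 pos [611.8 368.1  95.3] yaw -21.51 z [-1.e-04 -1.e-04 -1.e+00] F [-0.2 -0.  -1.2] op 38.5 q [ 0.38  0.52  1.46 -0.    1.16  0.76]
tool delta [ 0.1 -0.9  0.3]
```

View pics/crop5.png

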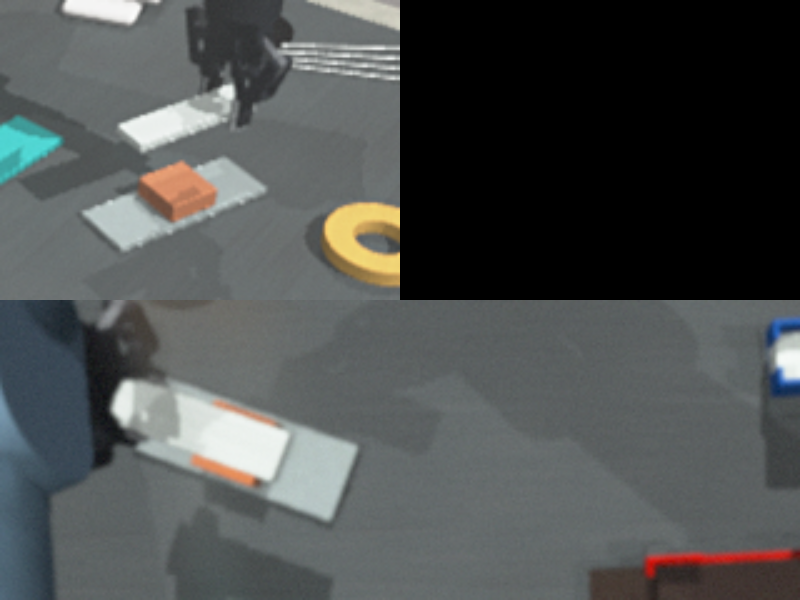

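The plate is held level over the rest. In the top panel its rear end runs from (292,432) to (275,482), and the copper shows evenly on both sides. I'll check the centre from that rear edge.

```bash
python3 -c "
from h import *
c=load('t5.png')
a=ray(c,60+292/2.5,130+132/2.5,.120); b=ray(c,60+275/2.5,130+182/2.5,.117)
m=(a+b)[:2]*500; d=np.array([np.sin(np.radians(21.5)),np.cos(np.radians(21.5))])
print(a,b,m, 'centre',m+75*d,'along/lat err to (592.3,321):',(np.array([592.3,321])-m-75*d)@d,(np.array([592.3,321])-m-75*d)@[d[1],-d[0]])"
```

```text
[0.58328337 0.24034323 0.12      ] [0.54563103 0.25431921 0.117     ] [564.45719748 247.33122286] centre [591.94478948 317.11254046] along/lat err to (592.3,321): 3.7471457453517565 -1.094264585654883
```

Call:
{"fn": "apply_moves", "kwargs": {"rows": [[0,0,0,2,0,10,30],[0,0,0,0,0,15,30],[0,0,0,0,0,15,30],[0,0,0,0,0,15,30],[0,0,0,0,0,10,30],[0,0,0,0,0,6,30],[0,0,0,0,0,4,30],[0,0,0,0,0,2,30],[0,0,0,0,0,0,30],[0,0,0,0,0,0,30]]}}

```text
time_s: 13.65
eef_pos: [0.6126, 0.3708, 0.0187]
ee_rot: [0.0, 0.826, 0.563, 0.0]
wrist_force: [0.8, 0.1, -1.7]
opening: 0.451
```

```bash
python3 -c "
from h import *
pose()"
```

```text
t 13.65 pos [612.6 370.8  18.7] yaw -21.46 z [ 7.e-04  2.e-04 -1.e+00] F [ 0.8  0.1 -1.7] op 38.5 q [ 0.39  0.63  1.46 -0.    1.05  0.76]
```

Call:
{"fn": "apply_moves", "kwargs": {"rows": [[0,0,0,0,0,1,30],[0,0,0,0,0,1,30],[0,0,0,0,0,1,30],[0,0,0,0,0,0,30],[0,0,0,0,0,0,30]]}}

```text
time_s: 14.28
eef_pos: [0.6124, 0.3707, 0.0158]
ee_rot: [0.0, 0.826, 0.563, -0.0]
wrist_force: [-2.6, -0.5, 4.6]
opening: 0.449
```

```bash
python3 -c "
from h import *
pose(); c=snap('scene','s6.png')['color']
cv2.imwrite('pics/crop6.png',cv2.resize(c[110:220,300:440],(763,600)))"
```

```text
t 14.275 pos [612.4 370.7  15.8] yaw -21.46 z [ 0.e+00 -1.e-04 -1.e+00] F [-2.6 -0.5  4.6] op 38.4 q [ 0.39  0.63  1.46 -0.    1.05  0.76]
```

View pics/crop6.png

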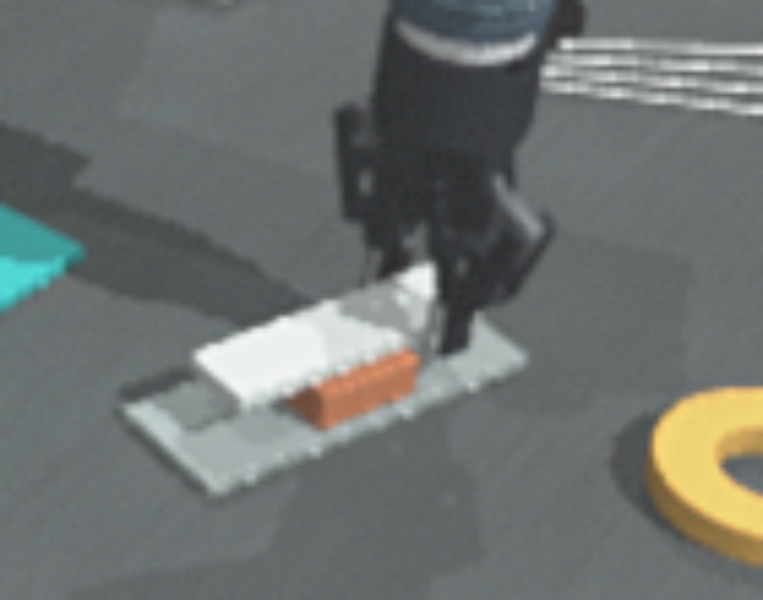

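The plate, from (195,355) to (435,270), sits on the copper at (355,385), and the wrist force of +4.6 N confirms contact. I'll release, lift and back away.

Call:
{"fn": "apply_moves", "kwargs": {"rows": [[0,0,0,0,0,0,50],[0,0,0,0,0,0,60],[0,0,0,0,0,0,75],[0,0,0,0,0,0,75],[0,0,0,0,0,0,75],[0,0,0,0,0,0,75],[0,0,0,0,0,-10,75],[0,0,0,0,0,-20,75],[0,0,0,0,0,-30,75],[0,0,0,0,0,-40,75],[0,0,0,0,0,-40,75],[0,0,0,20,-20,-20,75],[0,0,0,0,-40,0,75],[0,0,0,0,-40,0,75],[0,0,0,0,-40,0,75],[0,0,0,0,-30,0,75],[0,0,0,0,0,0,75],[0,0,0,0,0,0,75]]}}

```text
time_s: 16.58
eef_pos: [0.4624, 0.4515, 0.1766]
ee_rot: [0.0, 0.826, 0.563, 0.001]
wrist_force: [-0.3, -0.5, 0.1]
opening: 0.872
```

```bash
python3 - <<'E'
from h import *
pose(); s=snap('scene','s7.png')['color']; c=snap('top','t7.png'); im=c['color']
hsv=cv2.cvtColor(im,cv2.COLOR_BGR2HSV); S,V=hsv[...,1].astype(int),hsv[...,2].astype(int)
for n,(x0,y0,x1,y1),z in (('plate',(100,150,215,225),.04),('top',(371,130,450,170),.060)):
    m=np.zeros(V.shape,np.uint8); m[y0:y1,x0:x1]=((V>185)&(S<60))[y0:y1,x0:x1]*255
    k=max(cv2.findContours(m,0,cv2.CHAIN_APPROX_NONE)[0],key=cv2.contourArea)[:,0]
    print(n,cv2.minAreaRect(np.array([ray(c,u,v,z)[:2]*1000 for u,v in k],np.float32)))
o=np.zeros((600,800,3),np.uint8); o[:300]=cv2.resize(im[100:250,80:480],(800,300)); o[300:,:400]=cv2.resize(s[110:220,300:440],(400,300)); o[300:,400:]=cv2.resize(s[255:355,190:310],(400,300)); cv2.imwrite('pics/crop7.png',o)
E
```

```text
t 16.575 pos [462.4 451.5 176.6] yaw -21.47 z [ 0.002  0.001 -1.   ] F [-0.3 -0.5  0.1] op 74.5 q [ 0.6   0.29  1.61 -0.    1.24  0.97]
plate ((592.7550659179688, 324.52313232421875), (153.43026733398438, 48.64442443847656), 70.12957000732422)
top ((646.209716796875, -216.7071075439453), (40.63610076904297, 148.67221069335938), 1.4302551746368408)
```

View pics/crop7.png

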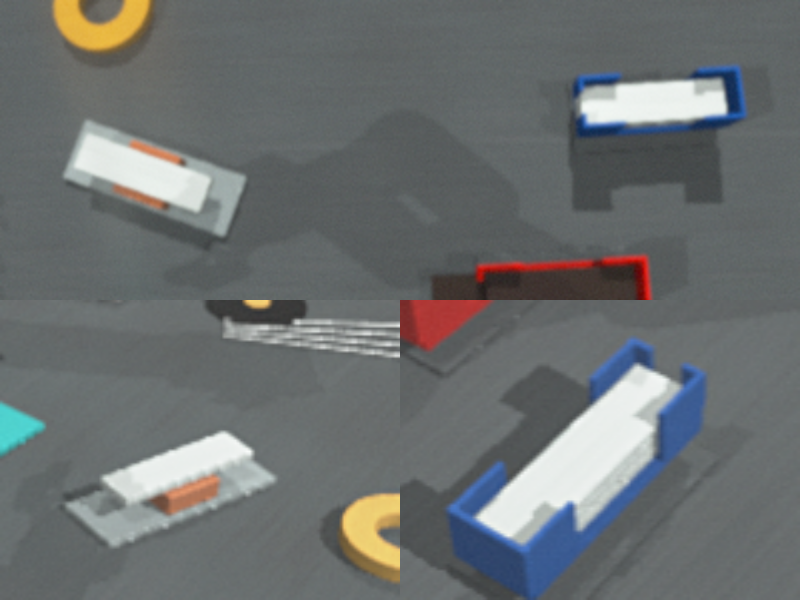

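The plate lies centred on the copper at (592.8,324.5), in line with the rest. The remaining stack lies flat in the blue magazine, and the arm is clear.

```bash
python3 -c "
from h import *
print(manip.close_job())"
```

```text
the job is handed in; nothing more can be done
None
```

I pulled the bottom aluminium plate about 130 mm out of the blue magazine, laid it on the copper block and backed the arm away. I handed the job in at about 16.7 s; no verdict was reported.

My last checks, all from camera pictures:
- **Plate on the rest:** its centre measured about (593, 324.5) mm, 3 to 4 mm from my estimate of the block's centre. It is within about 1.5° of the rest's long axis and looked flat in the picture.
- **Clear of the mouth:** I estimated the plate centre at about 0.19 m along the magazine's y, above the 0.155 m needed.
- **Remaining stack:** the top plate measured about 1 mm sideways and 2 to 3 mm lengthways from the magazine's middle. It looked flat and one thickness lower, but I did not measure its height directly.
- **Arm:** the gripper was open, clear of everything, with wrist force near zero.

No check failed. The measured plate width was 49 mm, against a true 40 mm, probably because the bright mask took in some of the rest's base. That makes the plate's sideways position and angle the less certain figures.

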